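# Click the tally counter on the press pad

## Robot

A 6-joint arm with a two-finger parallel gripper is mounted at the origin on a cart in front of the work surface, level with it; the furniture and walls round the work are solid. World frame = base frame: x ahead of the robot, y to its left, z up, the work surface at z = 0. Lengths are in mm, angles in rad, forces in N, time in s.
With the tool pointing down it reaches from about 350 to 775 mm from the base axis. Payload 7.3 kg.
Tool frame: the origin (TCP) lies at the very end of the fingers, on their centre line; the grasp point (between the pads) lies 19 mm behind it; x points along the fingers, y is the direction in which the jaws open and shut, and the axes are right-handed (so a half turn about x gives the same grasp; the last joint's range is limited). The gripper opens to 92 mm and grips with 3 to 60 N. Pads are 19 mm wide; open, the fingers measure 130 mm over their backs; the gripper's body (75 mm by 190 mm) begins 47 mm behind the grasp point.
Start: joints at [-1.367, 0.342, 1.524, -0, 1.275, -0.146], TCP at [179.946, -493.218, 226.741] pointing down, gripper open.
Joint ranges: [-2.53, 2.53], [-0.77, 2.02], [0.04, 2.7], [-1, 4.14], [0.28, 2.66], [-3.11, 3.11]. Speed limits (rad/s): [2.57, 2.57, 3.14, 3.14, 3.14, 3.14].

## Interface

Orientations are given as [roll, pitch, yaw] about the fixed x, y, z axes, in that order (R = Rz(yaw) Ry(pitch) Rx(roll)).
In Python, from plant import bot gives the robot as it stands.
- The arm moves only by the tool step_arm, never from a script. Its argument "targets" is a list that holds one entry, the list of rows, each a list of 4 numbers: the shift along the tool's x, y, z in m, then the turn about the tool's x in degrees. A call has exactly 5 rows; each row is the pose to reach, as a shift and turn from the pose measured when the call began, along the tool's axes at that moment; what a row does not reach only later rows make up. A row lasts 1/12 s, in which the tool goes at most 41.7 mm and 7.16 degrees, less where a joint would pass 70% of its speed; a pose out of reach is approached as far as the arm can. A call with a gripper value outside its range is refused whole. "jaw" is the closure, from 0 (fully open) to 1 (shut), set as the call begins (left out, the last holds). The fingers move at their own pace and stop on an object; the grip force is fixed at half the most. Time passes only in rows, so rows that repeat a pose let the fingers close, or fill a call up. It gives the time, the measured TCP pose, the force and the opening at its end, in the units of the state.
- bot.get_obs(): the state, without advancing time (a new reading comes with each control period).
- bot.capture(name): name is "side" or "top"; returns a dict with "color" (480x640x3 uint8, red, green, blue), "depth" (480x640 float32, mm along the optical axis (not along the pixel's ray), 0 where there is no reading), "fov_y" (degrees; the focal length in pixels is half the picture's height over the tangent of half this angle, whatever the lens; pixels are square), "cx", "cy" (the principal point, pixels), "rvec" (rotation vector, rad) and "tvec" (3), from world to camera coordinates, as OpenCV has them. Camera axes: x right, y down, z forward; pixel columns grow to the right and rows downward; lengths in mm; the calibration is good to about 2 mm. A picture is of the moment at which its call begins.
- bot.close_job(): hands the job in, once; it reports no verdict.
The state is a dict: "time": time; "joint_positions": joint angles; "dq": joint speeds; "tau": joint torques, N m; "tool_pos": TCP position; "tcp_rot": TCP orientation; "contact_force": force on the tool from outside, world axes, zero at the start; "moment": the same for the moment, N m; "grip_width": finger opening in mm.
Only numpy, scipy, OpenCV 4.12 (cv2) and the standard library are available. Lean on these libraries where they do the work, as an engineer would, in place of code of your own. Each camera call takes 0.05 s, during which the arm holds its last target. There are 200 camera calls.

## Task

Another batch is bottled: lift the box-shaped tally counter out of the two-place steel stand, push the button at its lower end fully in against the round steel press pad on the table and hold it in for a moment. Then hang the counter back upright in the place it came from, collar flat on the stand, and let go; leave the knob-handled tamper hanging in its place.

Things in the scene. Friction and masses are not known exactly. Their poses are not given: they have to be found in the camera images.
- counter_grip (a point): centre of the grey box-shaped body (x 30, y 44, z 60 mm, number windows on its broad faces) of the tally counter, loose, 0.1 to 0.2 kg. z up. Under it a round collar 60 mm wide, 6 thick, underside 36 mm below this point; barrel 24 mm wide, 35 long; button 16 mm wide, its free end 81 mm below this point. Hangs by its collar in a hole of the stand. Grasp the body across its 30 mm (x).
- counter_button (a joint): the counter's end button: 0 = sprung out, 0.007 m = fully pressed into the barrel. A spring returns it; it starts to move at about 2 N and is fully in at about 6 N, with a hard stop.
- pad: round steel press pad, 90 mm across and 12 mm high, fixed flat on the table. Origin at the centre of its underside; its flat top is 12 mm above.
- stand: fixed steel stand: plate 100 mm (x) by 210 mm (y), 8 mm thick, top 70 mm above the table, on two end cheeks with feet, 233 mm long over all. Two round through holes 40 mm wide at y = -50 and +50 mm on its centre line; a collar rests on the plate with the barrel in the hole. Origin at the centre of its underside, on the table, z up.
- tamper_knob (a point): cap tamper (bystander, loose) hanging in the stand's other hole: same collar, barrel 5 mm longer, but a round grey mushroom-shaped knob 42 mm wide on a stem, and no button. This point lies on its axis 36 mm above the collar's underside; its top is 26 mm higher.

How it is judged:
By the outcome, as a careful person would: the job done as asked, in the order asked, and still so for the second after the job is handed in, with the robot touching nothing.
It also fails if it takes over 58 s, if anything falls off the work surface, if the arm or the gripper's body presses on something with over 40 N, if the wrist force passes 120 N, or if a joint passes its speed limit or range.

## Working session

There is one attempt and no reset: what is moved stays moved. The work goes in short steps, Python scripts to look and compute and a tool call to move; the robot and the scene stay as the last step left them, time stands still between calls to the robot, and variables do not carry over. Pictures are saved under pics/ and viewed, about 8 in all and at most 12, crops included, and the job is handed in when it is done.

Besides the shell and the picture viewer there is one more tool, called after "Emit:" as name([rows], argument=value, ...), one row to a line, values as JSON. step_arm: Moves the arm, as the interface text tells. Its arguments: {"type":"object","properties":{"targets":{"type":"array","items":{"type":"array","items":{"type":"array","items":{"type":"number"}}}},"jaw":{"type":"number"}},"required":["targets"]}

```bash
mkdir -p pics; cat > h.py <<'E'
import numpy as np,cv2,pickle
from plant import bot
def cap(n,save=None):
    c=bot.capture(n)
    if save: cv2.imwrite('pics/'+save+'.png',c['color'][:,:,::-1]); pickle.dump(c,open(save+'.pkl','wb'))
    return c
def f(c): return 240/np.tan(np.radians(c['fov_y'])/2)
def cloud(c):
    v,u=np.mgrid[:480,:640]; d=c['depth']
    P=np.stack([(u-c['cx'])/f(c)*d,(v-c['cy'])/f(c)*d,d],-1)
    R=cv2.Rodrigues(np.array(c['rvec'],float))[0]
    return (P-np.array(c['tvec'],float).ravel())@R
E
python3 - <<'E'
from h import *
print(bot.get_obs())
for n in('top','side'):
    c=cap(n,n+'1'); R=cv2.Rodrigues(np.array(c['rvec'],float))[0]
    print(n,c['fov_y'],c['cx'],c['cy'],-R.T@np.array(c['tvec']).ravel(),R[2],(c['depth']>0).mean())
a=[cv2.imread(f'pics/{n}1.png') for n in('top','side')]
E
```

```text
{'time': 0.0, 'joint_positions': array([-1.36698033e+00,  3.42714784e-01,  1.52506273e+00,  4.83576747e-06,
        1.27539520e+00, -1.46029509e-01]), 'dq': array([ 0.0008717 , -0.00098458, -0.00178003,  0.00068645, -0.00092509,
       -0.00018705]), 'tau': array([-4.17937583e-03, -4.31251431e+01, -2.44222945e+01,  7.14008510e-02,
        5.59939002e-02, -9.72220278e-05]), 'tool_pos': array([ 179.86540552, -492.77228696,  226.03313426]), 'tcp_rot': array([-1.71975234,  1.56921626,  1.77168441]), 'contact_force': array([ 0.34832216, -0.13322441, -0.47549528]), 'moment': array([-0.00776528, -0.02002377,  0.01650503]), 'grip_width': 91.97716717828216}
top 46.690792176655684 326.3854338911298 237.11344150657416 [ 442.84452078   25.91794575 1174.32197068] [ 0.10462468  0.0079941  -0.99447965] 0.99630859375
side 52.17530926078045 319.79744053204803 231.20383432529076 [ 446.20597184 -742.83382381  579.29650306] [ 0.10293714  0.85623676 -0.50622383] 0.9956640625
```

View pics/top1.png

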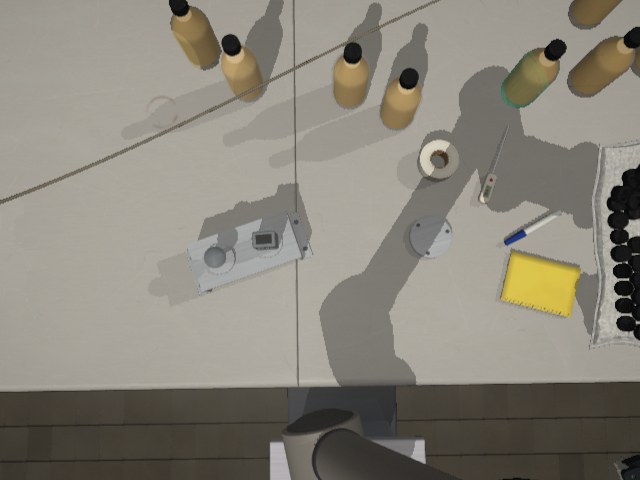

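View pics/side1.png

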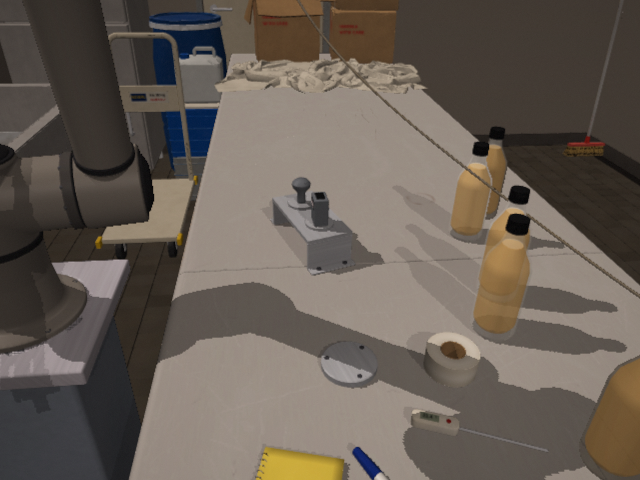

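The top view shows the stand at about (250,252), with the knob at (217,258) and the box counter at (265,240). The pad is at (431,237). The side view agrees, and a cord crosses the picture, so I'll check its depth.

```bash
python3 - <<'E'
from h import *
c=pickle.load(open('top1.pkl','rb'));s=pickle.load(open('side1.pkl','rb'))
W=cloud(c);V=cloud(s)
def reg(W,x0,x1,y0,y1,z0,z1): 
    return W[(W[...,0]>x0)&(W[...,0]<x1)&(W[...,1]>y0)&(W[...,1]<y1)&(W[...,2]>z0)&(W[...,2]<z1)]
for p in [(265,240),(217,258),(431,237),(210,245),(300,220)]: print(p,W[p[1],p[0]].round(1))
print('cable',W[182:190,30].round(0)[:,:],V[90:105,385][::2].round(0))
for n,A,r in(('top',W,W),('side',V,V)):
    o=W[240,265]; 
    for nm,z0,z1,ctr,rad in(('plate',60,75,W[250,240],140),('body',108,150,o,40),('knob',105,150,W[258,217],40),('pad',6,20,W[237,431],70)):
        q=reg(A,ctr[0]-rad,ctr[0]+rad,ctr[1]-rad,ctr[1]+rad,z0,z1)
        if len(q)<5: print(n,nm,len(q));continue
        b=cv2.minAreaRect(q[:,:2].astype(np.float32)); print(n,nm,len(q),q.mean(0).round(1),[np.round(x,1) for x in b],np.percentile(q[:,2],[5,50,95]).round(1))
im=c['color'][200:310,170:320,::-1]; k=s['color'][160:280,255:365,::-1]
a=cv2.resize(im,(600,440),interpolation=3)
a[:0]=0
cv2.imwrite('pics/crop1.png',a)
E
```

```text
(265, 240) [549.  150.  133.6]
(217, 258) [516.9 241.3 129.4]
(431, 237) [ 561.5 -184.4   10.8]
(210, 245) [547.6 268.   68. ]
(300, 220) [6.041e+02 9.100e+01 2.000e-01]
cable [[698. 674.  -2.]
 [695. 673.  -0.]
 [693. 673.  -1.]
 [692. 675.  -4.]
 [689. 673.  -1.]
 [686. 671.   2.]
 [685. 675.  -6.]
 [605. 464. 378.]] [[ 1.000e+03  1.471e+03  6.000e+00]
 [ 9.940e+02  1.446e+03  4.000e+00]
 [ 9.900e+02  1.427e+03 -0.000e+00]
 [ 9.880e+02  1.413e+03 -6.000e+00]
 [ 9.760e+02  1.366e+03 -1.000e+00]
 [ 7.120e+02  3.110e+02  2.850e+02]
 [ 7.100e+02  3.030e+02  2.830e+02]
 [ 9.550e+02  1.271e+03 -1.000e+00]]
top plate 4206 [533.3 200.1  68.7] [array([535.1, 200.7]), array([101.3, 210.3]), np.float64(18.3)] [64.9 68.5 73.4]
top body 418 [549.5 152.  132.6] [array([550. , 154.6]), array([31.1, 47.7]), np.float64(3.1)] [120.7 133.9 137.4]
top knob 376 [518.8 246.6 126.3] [array([518.6, 247.6]), array([40.3, 40. ]), np.float64(89.3)] [120.9 126.8 131.4]
top pad 1377 [ 562.4 -183.6   10.4] [array([ 568.2, -181.6]), array([100.5,  89.6]), np.float64(17.8)] [ 6.9 10.3 14. ]
side plate 1707 [532.8 169.8  68.8] [array([535.2, 198.2]), array([102.6, 216.6]), np.float64(18.1)] [62.8 68.7 74.3]
side body 339 [550.  139.4 126.6] [array([551.1, 148.9]), array([31.6, 48.3]), np.float64(3.6)] [109.6 129.2 136. ]
side knob 213 [519.1 235.  121.9] [array([519.5, 239.6]), array([32.7, 37.9]), np.float64(87.6)] [108.5 123.2 130.1]
side pad 1902 [ 562.5 -190.4   10.7] [array([ 562.7, -187.4]), array([88.3, 87.8]), np.float64(80.3)] [ 8.6 10.8 12.5]
```

View pics/crop1.png

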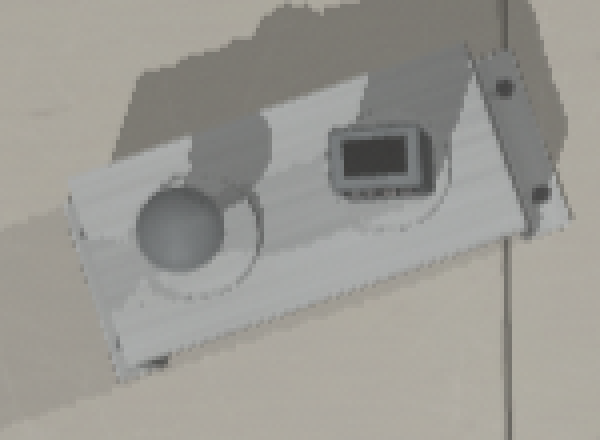

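```bash
cat >> h.py <<'E'
from scipy.spatial.transform import Rotation as Ro
def go(x,y,z,yaw=None):
    o=bot.get_obs(); R=Ro.from_euler('xyz',o['tcp_rot']).as_matrix()
    d=R.T@(np.array([x,y,z])-o['tool_pos'])
    jaw=np.degrees(np.arctan2(R[1,1],R[0,1]))
    print('t',round(o['time'],2),'pos',o['tool_pos'].round(1),'F',o['contact_force'].round(1),'w',round(o['grip_width'],1),'toolx',R[:,0].round(4),'jaw',round(jaw,2),'q6',o['joint_positions'].round(2))
    print('shift m',(d/1000).round(4))
    if yaw is not None:
        t=(yaw-jaw+90)%180-90; print('turn about tool x',round(-t,2))
E
python3 - <<'E'
from h import *
go(550.3,152,220,3.3)
for n in('top','side'):
    c=pickle.load(open(n+'1.pkl','rb')); W=cloud(c)
    m=(W[...,2]>180)&(W[...,0]>480)&(W[...,1]>-550)&(W[...,1]<700); q=W[m]
    print(n,q[::max(1,len(q)//14)].round(0).tolist())
E
```

```text
t 0.1 pos [ 179.9 -492.8  226.1] F [-0.   0.2  0.3] w 91.8 toolx [-3.0e-04  1.3e-03 -1.0e+00] jaw -69.96 q6 [-1.37  0.34  1.52 -0.    1.28 -0.15]
shift m [ 0.0069 -0.4788 -0.569 ]
turn about tool x -73.26
top [[980.0, 311.0, 221.0], [973.0, 283.0, 187.0], [906.0, 196.0, 224.0], [892.0, -15.0, 220.0], [881.0, -536.0, 208.0], [877.0, -27.0, 223.0], [884.0, 191.0, 202.0], [860.0, -381.0, 211.0], [865.0, -28.0, 186.0], [826.0, -127.0, 221.0], [814.0, 162.0, 215.0], [757.0, 244.0, 253.0], [686.0, 344.0, 304.0], [627.0, 434.0, 354.0], [582.0, 492.0, 396.0]]
side [[536.0, 561.0, 460.0], [640.0, 412.0, 343.0], [737.0, 269.0, 264.0], [966.0, 285.0, 211.0], [902.0, 203.0, 221.0], [891.0, 187.0, 214.0], [888.0, 187.0, 194.0], [852.0, 100.0, 190.0], [884.0, -32.0, 220.0], [878.0, -38.0, 206.0], [879.0, -37.0, 188.0], [833.0, -128.0, 221.0], [825.0, -137.0, 212.0], [830.0, -136.0, 197.0], [825.0, -138.0, 182.0]]
```

Emit:
step_arm([
  [[0,-0.02,-0.024,-4],[0,-0.045,-0.053,-10],[0,-0.07,-0.083,-16],[0,-0.095,-0.113,-22],[0,-0.12,-0.143,-28]],
], jaw=0)

```text
time: 0.52
tool_pos: [273.4, -329.3, 226.0]
tcp_rot: [-2.121, 1.569, 1.863]
contact_force: [0.3, -0.2, -0.4]
grip_width: 91.5
```

```bash
python3 -c "
from h import *
go(550.3,152,220,3.3)"
```

```text
t 0.52 pos [ 273.4 -329.3  226. ] F [ 0.3 -0.2 -0.4] w 91.5 toolx [-6.0e-04  2.1e-03 -1.0e+00] jaw -41.71 q6 [-1.06  0.17  1.77  0.    1.21 -0.33]
shift m [ 0.0068 -0.1135 -0.5436]
turn about tool x -45.01
```

Emit:
step_arm([
  [[0,-0.0076,-0.0363,-6],[0,-0.0152,-0.0726,-12],[0,-0.0228,-0.109,-18],[0,-0.0304,-0.145,-23],[0,-0.038,-0.181,-28]],
])

```text
time: 0.93
tool_pos: [365.8, -167.1, 226.2]
tcp_rot: [-2.619, 1.569, 1.859]
contact_force: [1.2, -0.5, 1.3]
grip_width: 92.0
```

```bash
python3 -c "
from h import *
go(550.3,152,220,3.3)"
```

```text
t 0.93 pos [ 365.8 -167.1  226.2] F [ 1.2 -0.5  1.3] w 92.0 toolx [-6.0e-04  2.2e-03 -1.0e+00] jaw -13.47 q6 [-0.62  0.12  1.83  0.    1.2  -0.39]
shift m [ 0.0068  0.1051 -0.3533]
turn about tool x -16.77
```

Emit:
step_arm([
  [[0,0.011,-0.036,-3.5],[0,0.022,-0.072,-7],[0,0.033,-0.108,-10.5],[0,0.043,-0.144,-14],[0,0.054,-0.18,-16.8]],
])

```text
time: 1.35
tool_pos: [460.5, -2.6, 226.3]
tcp_rot: [-2.726, 1.568, 2.048]
contact_force: [0.8, -0.8, 0.1]
grip_width: 91.9
```

```bash
python3 -c "
from h import *
go(550.3,152,220,3.3)"
```

```text
t 1.35 pos [460.5  -2.6 226.3] F [ 0.8 -0.8  0.1] w 91.9 toolx [-0.0011  0.0022 -1.    ] jaw 3.52 q6 [-0.17  0.22  1.69  0.    1.23 -0.24]
shift m [ 0.0065  0.0991 -0.1488]
turn about tool x 0.22
```

Emit:
step_arm([
  [[0,0.022,-0.033,0],[0,0.044,-0.066,0],[0.002,0.066,-0.1,0],[0.004,0.088,-0.132,0],[0.0065,0.099,-0.149,0.2]],
])

```text
time: 1.77
tool_pos: [551.3, 155.9, 219.3]
tcp_rot: [-2.89, 1.567, 1.883]
contact_force: [-0.6, -0.8, 0.8]
grip_width: 91.6
```

```bash
python3 -c "
from h import *
go(550.3,152,140,3.3)
cap('side','side2');c=cap('top','top2')
a=cv2.imread('pics/side2.png')[100:290,240:400];cv2.imwrite('pics/s2.png',cv2.resize(a,None,fx=3,fy=3,interpolation=3))"
```

```text
t 1.77 pos [551.3 155.9 219.3] F [-0.6 -0.8  0.8] w 91.6 toolx [-0.001   0.0032 -1.    ] jaw 3.45 q6 [0.14 0.44 1.4  0.   1.31 0.08]
shift m [ 0.0793 -0.0012  0.0041]
turn about tool x 0.15
```

View pics/s2.png

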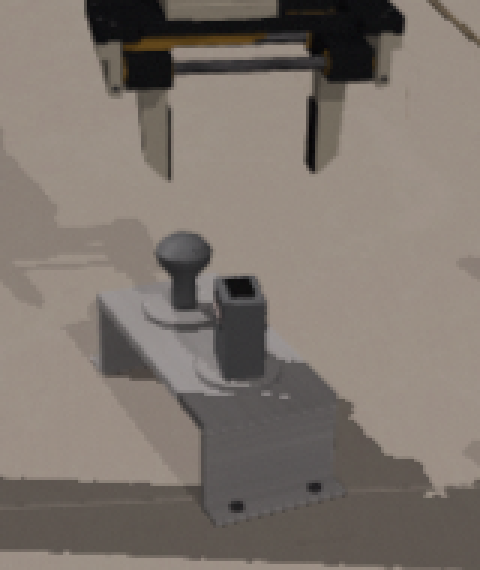

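The open fingers (crop columns 168 and 308) straddle the counter (column 240), so I'll descend.

Emit:
step_arm([
  [[0.01,-0.001,0.003,0],[0.03,-0.001,0.004,0.1],[0.05,-0.001,0.004,0.1],[0.07,-0.001,0.004,0.1],[0.079,-0.001,0.004,0.1]],
])

```text
time: 2.28
tool_pos: [547.8, 150.0, 137.0]
tcp_rot: [-1.847, 1.563, 2.924]
contact_force: [-0.8, -0.1, 0.0]
grip_width: 91.8
```

```bash
python3 -c "
from h import *
go(550.3,152,89,3.3)"
```

```text
t 2.28 pos [547.8 150.  137. ] F [-0.8 -0.1  0. ] w 91.8 toolx [-0.0074  0.0016 -1.    ] jaw 3.39 q6 [0.13 0.51 1.53 0.   1.12 0.07]
shift m [ 0.0479  0.003  -0.0017]
turn about tool x 0.09
```

Emit:
step_arm([
  [[0.014,0.003,-0.0017,0],[0.028,0.003,-0.0017,0],[0.04,0.003,-0.0017,0],[0.048,0.003,-0.0017,0],[0.048,0.003,-0.0017,0]],
])

```text
time: 2.7
tool_pos: [549.3, 151.3, 87.6]
tcp_rot: [-1.737, 1.56, 3.034]
contact_force: [0.2, 0.2, -0.8]
grip_width: 91.7
```

```bash
python3 -c "
from h import *
go(550.3,152,89,3.3)"
```

```text
t 2.7 pos [549.3 151.3  87.6] F [ 0.2  0.2 -0.8] w 91.7 toolx [-0.0104  0.0011 -0.9999] jaw 3.36 q6 [0.13 0.57 1.57 0.   1.01 0.07]
shift m [-0.0014  0.0011 -0.0007]
turn about tool x 0.06
```

Emit:
step_arm([
  [[-0.001,0.001,-0.0007,0],[-0.001,0.001,-0.0007,0],[-0.001,0.001,-0.0007,0],[-0.001,0.001,-0.0007,0],[-0.001,0.001,-0.0007,0]],
], jaw=0.4)

```text
time: 3.12
tool_pos: [550.5, 152.1, 89.2]
tcp_rot: [-1.758, 1.561, 3.013]
contact_force: [-0.2, -0.7, -0.2]
grip_width: 63.3
```

Emit:
step_arm([
  [[0,0,0,0],[0,0,0,0],[0,0,0,0],[0,0,0,0],[0,0,0,0]],
], jaw=1)

```text
time: 3.53
tool_pos: [550.7, 152.1, 89.2]
tcp_rot: [-1.769, 1.562, 3.002]
contact_force: [3.6, -0.5, 10.5]
grip_width: 29.9
```

```bash
python3 -c "
from h import *
go(550.3,152,200,3.3)"
```

```text
t 3.53 pos [550.7 152.1  89.2] F [ 3.6 -0.5 10.5] w 29.9 toolx [-0.009   0.0013 -1.    ] jaw 3.36 q6 [0.13 0.57 1.57 0.   1.02 0.07]
shift m [-1.108e-01 -1.400e-03 -1.000e-04]
turn about tool x 0.06
```

Emit:
step_arm([
  [[-0.006,0,0,0],[-0.022,0,0,0],[-0.045,0,0,0],[-0.075,-0.001,0,0],[-0.1,-0.001,0,0]],
])

```text
time: 3.95
tool_pos: [550.2, 151.9, 190.8]
tcp_rot: [-1.759, 1.561, 3.012]
contact_force: [1.1, 0.0, -1.1]
grip_width: 29.8
```

Emit:
step_arm([
  [[-0.01,0,0,0],[-0.01,0,0,0],[-0.01,0,0,0],[-0.01,0,0,0],[-0.01,0,0,0]],
])

```text
time: 4.37
tool_pos: [549.5, 151.8, 199.2]
tcp_rot: [-1.691, 1.558, 3.08]
contact_force: [0.3, 0.5, -1.6]
grip_width: 29.9
```

```bash
python3 -c "
from h import *
go(563,-187,200,3.3)
cap('side','side3')
a=cv2.imread('pics/side3.png')[80:290,220:430];cv2.imwrite('pics/s3.png',cv2.resize(a,None,fx=2.8,fy=2.8,interpolation=3))"
```

```text
t 4.37 pos [549.5 151.8 199.2] F [ 0.3  0.5 -1.6] w 29.9 toolx [-1.260e-02  8.000e-04 -9.999e-01] jaw 3.36 q6 [0.13 0.45 1.43 0.   1.27 0.07]
shift m [-0.0012 -0.0064  0.339 ]
turn about tool x 0.06
```

View pics/s3.png

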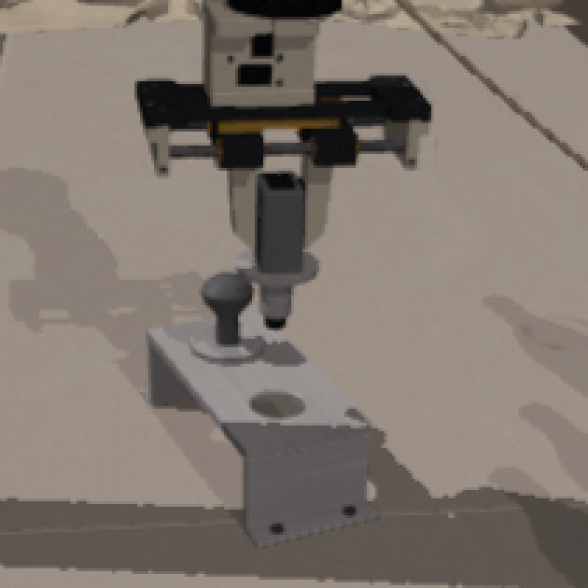

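The counter hangs upright in the jaws, clear of the stand, with the empty hole at crop (277,404) and the tamper undisturbed. Next I'll carry it to the pad.

Emit:
step_arm([
  [[0,0,0.015,0],[0,-0.001,0.045,0],[0,-0.002,0.08,0],[0,-0.003,0.115,0],[0,-0.004,0.15,0]],
])

```text
time: 4.83
tool_pos: [553.8, 0.6, 198.2]
tcp_rot: [-1.703, 1.557, 3.069]
contact_force: [1.9, 0.1, -1.6]
grip_width: 30.3
```

```bash
python3 -c "
from h import *
go(562.7,-185.5,150,3.3)"
```

```text
t 4.83 pos [553.8   0.6 198.2] F [ 1.9  0.1 -1.6] w 30.3 toolx [-0.0141  0.001  -0.9999] jaw 3.41 q6 [-0.14  0.43  1.48 -0.    1.25 -0.2 ]
shift m [ 0.0478 -0.0016  0.1864]
turn about tool x 0.11
```

Emit:
step_arm([
  [[0,0,0.037,0],[0,0,0.074,0],[0,-0.001,0.11,0],[0,-0.001,0.14,0],[0,-0.0015,0.17,0]],
])

```text
time: 5.25
tool_pos: [561.9, -171.0, 196.8]
tcp_rot: [-1.745, 1.555, 3.026]
contact_force: [1.0, 0.7, -2.4]
grip_width: 30.2
```

Emit:
step_arm([
  [[0,0,0.005,0],[0.01,0,0.008,0],[0.025,0,0.01,0],[0.04,0,0.01,0],[0.048,0,0.01,0]],
])

```text
time: 5.67
tool_pos: [560.5, -179.2, 145.7]
tcp_rot: [-1.836, 1.551, 2.936]
contact_force: [-1.3, -0.8, -1.3]
grip_width: 30.2
```

```bash
python3 -c "
from h import *
go(562.7,-185.5,82,3.3)"
```

```text
t 5.67 pos [ 560.5 -179.2  145.7] F [-1.3 -0.8 -1.3] w 30.2 toolx [-0.0198  0.0041 -0.9998] jaw 3.41 q6 [-0.44  0.54  1.44 -0.01  1.18 -0.49]
shift m [0.0636 0.0031 0.0067]
turn about tool x 0.11
```

Emit:
step_arm([
  [[0.01,0.003,0.0065,0],[0.03,0.003,0.0065,0],[0.04,0.003,0.0065,0],[0.04,0.003,0.0065,0],[0.04,0.003,0.0065,0]],
])

```text
time: 6.08
tool_pos: [562.9, -185.0, 105.2]
tcp_rot: [-1.855, 1.549, 2.917]
contact_force: [0.2, -0.2, -0.2]
grip_width: 29.8
```

Emit:
step_arm([
  [[0,0,0,0],[0,0,0,0],[0,0,0,0],[0,0,0,0],[0,0,0,0]],
])

```text
time: 6.5
tool_pos: [563.1, -185.1, 105.7]
tcp_rot: [-1.846, 1.55, 2.927]
contact_force: [0.9, -0.6, -2.2]
grip_width: 29.8
```

```bash
python3 -c "
from h import *
go(562.7,-185.5,82,3.3)
cap('side','side4')
a=cv2.imread('pics/side4.png')[200:420,260:480];cv2.imwrite('pics/s4.png',cv2.resize(a,None,fx=2.7,fy=2.7,interpolation=3))"
```

```text
t 6.5 pos [ 563.1 -185.1  105.7] F [ 0.9 -0.6 -2.2] w 29.8 toolx [-0.0203  0.0044 -0.9998] jaw 3.44 q6 [-0.44  0.59  1.47 -0.01  1.1  -0.5 ]
shift m [0.0237 0.     0.0005]
turn about tool x 0.14
```

View pics/s4.png

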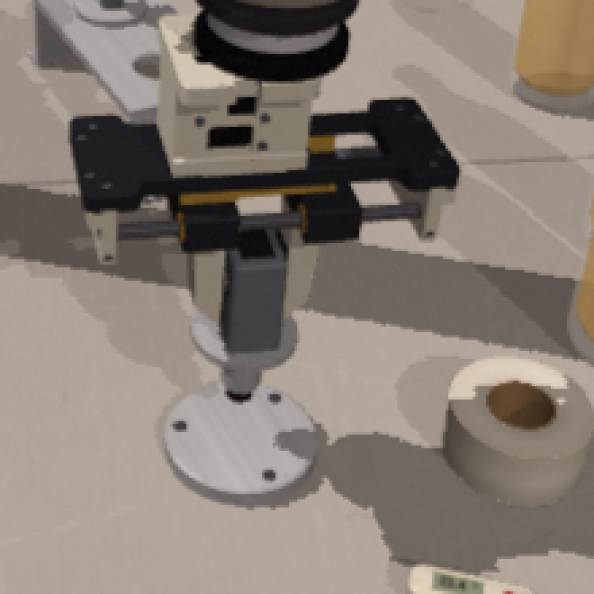

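The counter is upright over the middle of the pad: button tip at crop (237,398), pad centre at about (240,435), still roughly 30 mm above it. I'll go down, then press.

Emit:
step_arm([
  [[0.01,0,0,0],[0.02,0,0,0],[0.027,0,0,0],[0.027,0,0,0],[0.027,0,0,0]],
])

```text
time: 6.97
tool_pos: [562.1, -184.8, 77.6]
tcp_rot: [-1.866, 1.548, 2.906]
contact_force: [-1.0, 0.1, -0.5]
grip_width: 29.6
```

Emit:
step_arm([
  [[0.002,0,0,0],[0.004,0,0,0],[0.006,0,0,0],[0.006,0,0,0],[0.006,0,0,0]],
])

```text
time: 7.38
tool_pos: [562.3, -184.9, 72.2]
tcp_rot: [-1.855, 1.549, 2.917]
contact_force: [-0.6, 0.4, 2.1]
grip_width: 30.3
```

```bash
python3 -c "
from h import *
go(562.7,-185.5,68,3.3)"
```

```text
t 7.38 pos [ 562.3 -184.9   72.2] F [-0.6  0.4  2.1] w 30.3 toolx [-0.021   0.0048 -0.9998] jaw 3.44 q6 [-0.44  0.63  1.51 -0.01  1.03 -0.5 ]
shift m [0.0042 0.0004 0.0006]
turn about tool x 0.14
```

Emit:
step_arm([
  [[0.001,0,0,0],[0.002,0,0,0],[0.003,0,0,0],[0.003,0,0,0],[0.003,0,0,0]],
])

```text
time: 7.8
tool_pos: [562.3, -184.9, 69.3]
tcp_rot: [-1.852, 1.549, 2.92]
contact_force: [0.5, 0.6, 4.5]
grip_width: 29.7
```

Emit:
step_arm([
  [[0.0005,0,0,0],[0.001,0,0,0],[0.0015,0,0,0],[0.0015,0,0,0],[0.0015,0,0,0]],
])

```text
time: 8.22
tool_pos: [562.5, -185.0, 69.0]
tcp_rot: [-1.841, 1.55, 2.931]
contact_force: [-2.3, 1.2, 10.7]
grip_width: 30.0
```

Emit:
step_arm([
  [[0.0018,0,0,0],[0.0018,0,0,0],[0.0018,0,0,0],[0.0018,0,0,0],[0.0018,0,0,0]],
])

```text
time: 8.63
tool_pos: [562.5, -185.0, 68.9]
tcp_rot: [-1.823, 1.551, 2.949]
contact_force: [-3.8, 2.1, 15.5]
grip_width: 29.4
```

Emit:
step_arm([
  [[0.0018,0,0,0],[0.0018,0,0,0],[0.0018,0,0,0],[0.0018,0,0,0],[0.0018,0,0,0]],
])

```text
time: 9.05
tool_pos: [562.5, -185.0, 68.9]
tcp_rot: [-1.808, 1.552, 2.965]
contact_force: [-5.1, 1.4, 16.1]
grip_width: 29.5
```

Emit:
step_arm([
  [[0.0018,0,0,0],[0.0018,0,0,0],[0.0018,0,0,0],[0.0018,0,0,0],[0.0018,0,0,0]],
])

```text
time: 9.47
tool_pos: [562.5, -185.0, 68.9]
tcp_rot: [-1.792, 1.553, 2.981]
contact_force: [-4.0, 2.4, 17.3]
grip_width: 29.6
```

```bash
python3 -c "
from h import *
go(562.3,-185,190,3.3)
cap('side','side5')
a=cv2.imread('pics/side5.png')[260:400,280:440];cv2.imwrite('pics/s5.png',cv2.resize(a,None,fx=4,fy=4,interpolation=3))"
```

```text
t 9.47 pos [ 562.5 -185.    68.9] F [-4.   2.4 17.3] w 29.6 toolx [-0.0179  0.0029 -0.9998] jaw 3.46 q6 [-0.44  0.63  1.51 -0.01  1.02 -0.5 ]
shift m [-0.1211 -0.0024 -0.0005]
turn about tool x 0.16
```

View pics/s5.png

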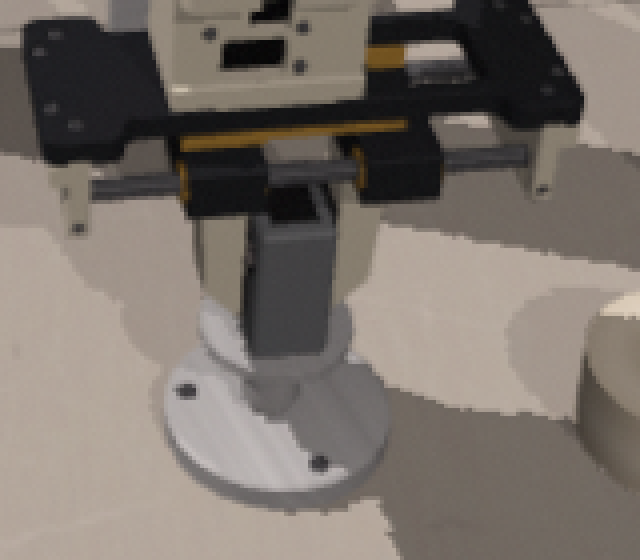

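The black button is no longer visible: the barrel sits right on the pad at (275,405). TCP height was steady at 68.9 mm, against 69.2 predicted for fully in, with 17 N held for over 1 s. Next I'll lift and carry it back.

Emit:
step_arm([
  [[-0.025,0,0,0],[-0.06,-0.001,0,0],[-0.095,-0.002,0,0],[-0.131,-0.002,0,0],[-0.131,-0.002,0,0]],
])

```text
time: 9.93
tool_pos: [565.8, -186.8, 206.9]
tcp_rot: [-1.337, 1.563, -2.847]
contact_force: [1.1, -0.4, -1.3]
grip_width: 29.8
```

```bash
python3 -c "
from h import *
go(550.5,152,200,3.3)"
```

```text
t 9.93 pos [ 565.8 -186.8  206.9] F [ 1.1 -0.4 -1.3] w 29.8 toolx [-0.0072 -0.0022 -1.    ] jaw 3.46 q6 [-0.44  0.49  1.34 -0.01  1.31 -0.5 ]
shift m [ 0.0063  0.0053 -0.3391]
turn about tool x 0.16
```

Emit:
step_arm([
  [[0,0.001,-0.036,0],[0,0.002,-0.075,0],[0,0.002,-0.11,0],[0,0.003,-0.14,0],[0,0.003,-0.14,0]],
])

```text
time: 10.35
tool_pos: [559.2, -41.5, 205.6]
tcp_rot: [-1.701, 1.561, 3.077]
contact_force: [0.6, 0.1, -1.9]
grip_width: 29.9
```

Emit:
step_arm([
  [[0,0,-0.03,0],[0,0.001,-0.065,0],[0,0.001,-0.1,0],[0,0.002,-0.13,0],[0,0.002,-0.13,0]],
])

```text
time: 10.77
tool_pos: [551.8, 93.1, 204.6]
tcp_rot: [-1.875, 1.559, 2.907]
contact_force: [-1.0, -0.3, -1.1]
grip_width: 30.0
```

```bash
python3 -c "
from h import *
go(550.5,152,200,3.3)"
```

```text
t 10.77 pos [551.8  93.1 204.6] F [-1.  -0.3 -1.1] w 30.0 toolx [-0.0114  0.0027 -0.9999] jaw 3.97 q6 [ 0.03  0.43  1.45  0.    1.27 -0.04]
shift m [ 0.0047  0.0028 -0.0588]
turn about tool x 0.67
```

Emit:
step_arm([
  [[0,0.001,-0.02,0.3],[0.001,0.002,-0.045,0.6],[0.002,0.003,-0.0588,0.6],[0.002,0.003,-0.0588,0.6],[0.002,0.003,-0.0588,0.6]],
])

```text
time: 11.18
tool_pos: [550.6, 151.7, 201.9]
tcp_rot: [-1.778, 1.558, 2.995]
contact_force: [-2.0, -0.4, -2.1]
grip_width: 30.2
```

```bash
python3 -c "
from h import *
go(550.6,152.1,140,3.36)"
```

```text
t 11.18 pos [550.6 151.7 201.9] F [-2.  -0.4 -2.1] w 30.2 toolx [-0.0126  0.0019 -0.9999] jaw 3.45 q6 [0.13 0.45 1.42 0.   1.28 0.07]
shift m [ 0.0619  0.0008 -0.0002]
turn about tool x 0.09
```

Emit:
step_arm([
  [[0.015,0,0,0],[0.035,0.001,0,0],[0.052,0.001,0,0],[0.06,0.001,0,0],[0.06,0.001,0,0]],
])

```text
time: 11.6
tool_pos: [549.8, 150.4, 139.9]
tcp_rot: [-1.681, 1.554, 3.091]
contact_force: [0.4, 0.4, -1.0]
grip_width: 29.6
```

```bash
python3 -c "
from h import *
go(550.6,152.1,91,3.36)
cap('side','side6')
a=cv2.imread('pics/side6.png')[130:290,240:400];cv2.imwrite('pics/s6.png',cv2.resize(a,None,fx=3.7,fy=3.7,interpolation=3))"
```

```text
t 11.6 pos [549.8 150.4 139.9] F [ 0.4  0.4 -1. ] w 29.6 toolx [-1.690e-02  9.000e-04 -9.999e-01] jaw 3.38 q6 [0.13 0.51 1.51 0.   1.14 0.07]
shift m [ 0.0489  0.0017 -0.0015]
turn about tool x 0.02
```

View pics/s6.png

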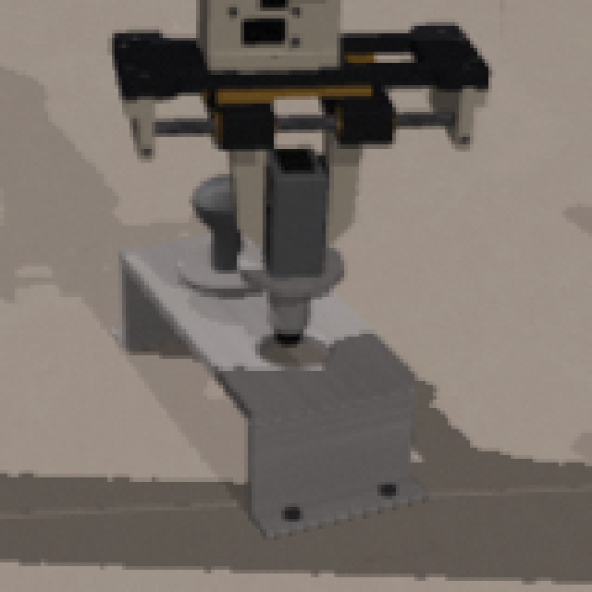

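The button tip (288,338) is right over the hole (about 292,350). I'll lower it in.

Emit:
step_arm([
  [[0.01,0.0015,-0.0015,0],[0.024,0.0017,-0.0015,0],[0.037,0.0017,-0.0015,0],[0.045,0.0017,-0.0015,0],[0.045,0.0017,-0.0015,0]],
])

```text
time: 12.07
tool_pos: [551.0, 152.2, 95.0]
tcp_rot: [-1.686, 1.554, 3.085]
contact_force: [0.3, -0.3, -1.5]
grip_width: 29.8
```

```bash
python3 -c "
from h import *
go(550.6,152.1,89.2,3.36)"
```

```text
t 12.07 pos [551.  152.2  95. ] F [ 0.3 -0.3 -1.5] w 29.8 toolx [-1.660e-02  9.000e-04 -9.999e-01] jaw 3.39 q6 [0.13 0.57 1.55 0.   1.04 0.07]
shift m [ 0.0058 -0.0003  0.0001]
turn about tool x 0.03
```

Emit:
step_arm([
  [[0.002,0,0,0],[0.004,0,0,0],[0.0055,0,0,0],[0.0055,0,0,0],[0.0055,0,0,0]],
])

```text
time: 12.48
tool_pos: [551.1, 152.3, 89.8]
tcp_rot: [-1.694, 1.555, 3.078]
contact_force: [-0.7, -0.0, -1.7]
grip_width: 29.8
```

Emit:
step_arm([
  [[0.0005,0,0,0],[0.001,0,0,0],[0.001,0,0,0],[0.001,0,0,0],[0.001,0,0,0]],
])

```text
time: 12.9
tool_pos: [551.3, 152.3, 89.5]
tcp_rot: [-1.706, 1.556, 3.065]
contact_force: [-2.7, -0.4, 5.7]
grip_width: 29.9
```

The collar is on the plate, with about 7 N taken up by the stand. I'll let go.

Emit:
step_arm([
  [[0,0,0,0],[0,0,0,0],[0,0,0,0],[0,0,0,0],[0,0,0,0]],
], jaw=0.5)

```text
time: 13.32
tool_pos: [551.3, 152.3, 89.3]
tcp_rot: [-1.703, 1.555, 3.069]
contact_force: [-0.2, -0.6, 0.5]
grip_width: 46.0
```

Emit:
step_arm([
  [[0,0,0,0],[0,0,0,0],[0,0,0,0],[0,0,0,0],[0,0,0,0]],
], jaw=0.1)

```text
time: 13.73
tool_pos: [551.3, 152.3, 89.2]
tcp_rot: [-1.702, 1.556, 3.07]
contact_force: [1.5, -0.4, -0.4]
grip_width: 74.2
```

```bash
python3 -c "
from h import *
go(551,152.1,190,3.36)"
```

```text
t 13.73 pos [551.3 152.3  89.2] F [ 1.5 -0.4 -0.4] w 74.2 toolx [-0.0152  0.0011 -0.9999] jaw 3.39 q6 [0.13 0.57 1.56 0.   1.03 0.07]
shift m [-0.1007 -0.0018 -0.    ]
turn about tool x 0.03
```

Emit:
step_arm([
  [[-0.01,0,0,0],[-0.035,-0.001,0,0],[-0.065,-0.001,0,0],[-0.1,-0.002,0,0],[-0.1,-0.002,0,0]],
])

```text
time: 14.15
tool_pos: [554.1, 152.6, 197.1]
tcp_rot: [-2.437, 1.567, 2.335]
contact_force: [0.7, 0.1, 1.3]
grip_width: 82.4
```

Emit:
step_arm([
  [[0,0,0.03,0],[0,0,0.065,0],[0,0,0.1,0],[0,0,0.13,0],[0,0,0.13,0]],
])

```text
time: 14.57
tool_pos: [562.3, 17.8, 197.5]
tcp_rot: [-2.071, 1.569, 2.696]
contact_force: [0.3, -0.2, -0.1]
grip_width: 82.6
```

```bash
python3 -c "
from h import *
o=bot.get_obs();print(o['time'],o['tool_pos'])
cap('top','top7');s=cap('side','side7')
V=cloud(s)
for nm,a,b,z0,z1 in(('body',550,152,108,150),('knob',519,247,105,150)):
    m=(abs(V[...,0]-a)<40)&(abs(V[...,1]-b)<40)&(V[...,2]>z0)&(V[...,2]<z1);q=V[m];print(nm,len(q),q.mean(0).round(1),cv2.minAreaRect(q[:,:2].astype(np.float32)),np.percentile(q[:,2],[5,50,95]))
a=cv2.resize(cv2.imread('pics/side7.png')[160:280,250:370],(480,480),interpolation=3)
b=cv2.resize(cv2.imread('pics/top7.png')[195:315,180:300],(480,480),interpolation=3)
cv2.imwrite('pics/f7.png',cv2.resize(np.hstack([a,b]),(800,400)))"
```

```text
14.5667 [562.30821898  17.8314405  197.45791149]
body 332 [548.6 138.6 126.6] ((548.9443969726562, 149.53111267089844), (30.939714431762695, 47.412315368652344), 4.202871799468994) [110.16174244 130.02756869 135.92188374]
knob 90 [509.2 235.5 121.6] ((508.2549133300781, 240.8101043701172), (16.37615966796875, 33.80000686645508), 6.7129106521606445) [109.25325207 122.82487052 129.48106855]
```

View pics/f7.png

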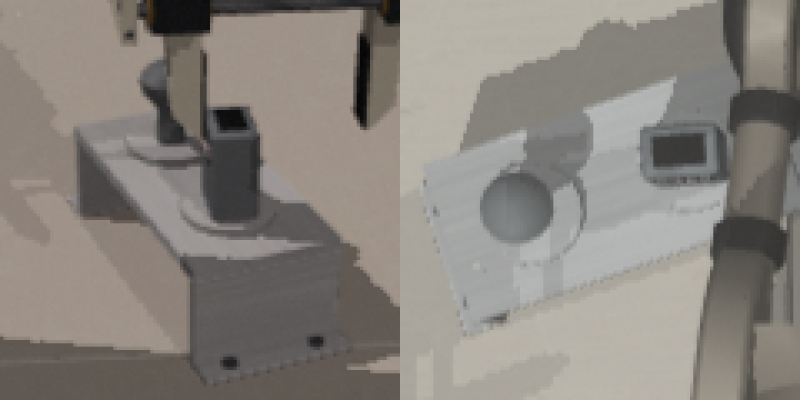

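The counter stands upright with its collar on the plate, side crop (232,165). Its body height (95th percentile 135.9 mm) matches the start. The tamper is in place, its lower count in the side view only because a finger hides part of it. I'll hand in.

```bash
python3 -c "
from plant import bot
print(bot.close_job())"
```

```text
the job is handed in; nothing more can be done
None
```

The tally counter is back upright in the place it came from, collar on the stand. Its button was pushed fully in against the pad first. The job was handed in at about 14.7 s of the 58 s allowed.

- **Press:** I held the button in for over 1 s at about 16–17 N. The tool stopped at 68.9 mm, against 69.2 mm predicted for fully in, and the black button was out of sight in the picture.
- **Put back:** the body's top height after release was 135.9 mm, against 136.0 mm before. Its position is within about 2 mm and its turn within about 1° of the start.
- **Arm:** it had released the counter and was about 130 mm away from it at hand-in.
- **Tamper:** it was still hanging in its place in both views. A finger hid part of its knob in the last side view, so its measured position there (about 11 mm off in x) is not reliable. The top view showed it unmoved by eye.
- **Tool tilt:** the tool drifted up to about 1.2° off vertical during the moves, and I could not correct that directly. It was 0.9° at release, and the last picture shows the collar flat on the plate.

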